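# Load the retain-sample rack and leave the packs that do not belong

## Task

Load the sample rack for the climate chamber: stand the lidded jar, the larger dropper bottle, the balm stick and the tube (on its cap) each in the one insert that is made for it, upright and right down on the floor of its well; set them down, do not drop them. The open jar without a lid and the small dropper bottle are not part of the set, so leave them standing where they are, and do not knock any of these packs over.

Things in the scene. Friction and masses are not known exactly. Their poses are not given: they have to be found in the camera images.
- jar: low round cream jar closed with a black screw lid, 44 mm in diameter, 35 mm high, 34 g, standing upright; the lid (full 44 mm) makes up the top 15 mm, the white body below it is 43 mm. Origin: centre of its underside, z up. Belongs in insert_jar.
- bottle: the larger of the two dropper bottles: amber with white screw cap, 33 mm in diameter, 92 mm high, 62 g, standing upright; straight body to 70 mm, cap 26 mm in diameter above. Origin: centre of its underside, z up. Belongs in insert_bottle.
- stick: plain white balm stick, a round tube 16 mm in diameter and 67 mm high, 11 g, standing upright on its end. Origin: centre of its underside, z up. Belongs in insert_stick.
- tube: white cosmetic tube standing on its oval grey cap (30 mm in x, 46 mm in y, 24 mm high), 107 mm high, 65 g. The body above is a wedge, 45 mm wide (y), 29 mm thick (x) with upright sides up to 34 mm height, 20 mm at 62 mm, 3 mm at 97 mm, with a flat seal along y on top. Grip along its x. Origin: centre of its underside, z up; same after half a turn. Belongs in insert_tube.
- open_jar: look-alike: cream jar of the same size without a lid, white cream showing, 43 mm in diameter, 29 mm high, standing. Origin: centre of its underside. Must stay where it is.
- small_bottle: look-alike: the smaller of the two dropper bottles, amber with white cap, 27 mm in diameter, 70 mm high, standing. Origin: centre of its underside. Must stay where it is.
- insert_jar: one of four fixed grey inserts, 68 x 68 x 30 mm, two by two (centres 71 mm apart, in any order) in a fixed square aluminium carrier (floor 4 mm, rim 20 mm high); tops 34 mm above the worktop. Origin: centre of its underside; x and y along its sides, as on the other three, z up. It has the widest round well: 54 mm diameter, only 14 mm deep (well floor 20 mm above the worktop), for the lidded jar.
- insert_bottle: another of the four inserts (same block, axes and origin as insert_jar). This one has a round well 43 mm in diameter, 22 mm deep (well floor 8 mm above its underside, 12 mm above the worktop), for the larger dropper bottle.
- insert_stick: another of the four inserts (same block, axes and origin as insert_jar). This one has the narrowest round well, 25 mm in diameter, 22 mm deep (well floor 8 mm above its underside, 12 mm above the worktop), for the balm stick.
- insert_tube: another of the four inserts (same block, axes and origin as insert_jar). This one has a rectangular well, 40 mm along its x and 56 mm along its y, 20 mm deep (well floor 10 mm above its underside, 14 mm above the worktop), for the tube standing on its cap with its 46 mm width along the y of the insert.

How it is judged:
By the outcome, as a careful person would: the job done as asked, in the order asked, and still so for the second after the job is handed in, with the robot touching nothing.
It also fails if it takes over 109 s, if anything falls off the work surface, if the arm or the gripper's body presses on something with over 40 N, if the wrist force passes 120 N, or if a joint passes its speed limit or range.

## Robot

A 7-joint arm with a two-finger parallel gripper is mounted at the origin on a cart in front of the work surface, level with it; the furniture and walls round the work are solid. World frame = base frame: x ahead of the robot, y to its left, z up, the work surface at z = 0. Lengths are in m, angles in rad, forces in N, time in s.
With the tool pointing down it reaches from about 0.35 to 0.9 m from the base axis. Payload 8.1 kg.
Tool frame: the origin (TCP) lies at the centre of the arm's flange, where the gripper is bolted on; the fingertips stand 178 mm ahead of it and the grasp point (between the pads) lies 159 mm ahead of it; z points along the fingers, y is the line along which they close (so a half turn about z gives the same grasp; the last joint's range is limited). The gripper opens to 92 mm and grips with 3 to 60 N. Pads are 19 mm wide; open, the fingers measure 130 mm over their backs; the gripper's body (75 mm by 190 mm) begins 47 mm behind the grasp point.
Start: joints at [1.19, 0.434, 0.025, 1.573, -0.012, 1.134, -0.075], TCP at [0.171, -0.601, 0.405] pointing down, gripper open.
Joint ranges: [-2.62, 2.62], [-0.44, 2.09], [-1.27, 1.32], [0.08, 2.57], [-1.32, 4.46], [0.12, 2], [-2.74, 2.74]. Speed limits (rad/s): [2.22, 2.22, 3.01, 3.01, 3.14, 3.14, 3.14].

## Interface

Orientations are given as a rotation vector (axis times angle).
In Python, from cell import arm gives the robot as it stands. The module is installed in compiled form; this text tells all that it offers.
- The arm moves only by the shell command python3 -m inch 'ROWS' [FORCE]. ROWS is text: rows parted by semicolons, each of 5 numbers parted by spaces: the shift along the tool's x, y, z in m, then the turn about the tool's z in rad, then the finger opening in m, from 0 to 0.0918. In form: x y z roll fingers; .... A call has 1 to 5 rows; each row is the pose to reach, as a shift and turn from the pose commanded when the call began, along the tool's axes at that moment; what a row does not reach only later rows make up. A row lasts 1/10 s, in which the tool goes at most 50 mm and 8.59 degrees, less where a joint would pass 70% of its speed; a pose out of reach is approached as far as the arm can. A call with a gripper value outside its range is refused whole. The fingers move at their own pace and stop on an object; FORCE is the grip in N (left out, the last holds). Time passes only in rows, so rows that repeat a pose let the fingers close. It gives the time, the measured TCP pose, the force, the opening and the grip force at its end, in the units of the state.
- arm.observe(): the state, without advancing time (a new reading comes with each control period).
- arm.get_image(name): name is "scene" or "top" or "wrist"; returns the picture (480x640x3 uint8, red, green, blue); there is no depth.
- arm.get_calibration(name): a dict with "intrinsics" (3x3 intrinsics, pixels), "pose" (4x4, takes a point from camera to world coordinates). Camera axes: x right, y up, looking along -z (the intrinsics and any distortion apply to the point x, -y, -z); pixel columns grow to the right and rows downward; lengths in m; the calibration is good to about 2 mm. A picture is of the moment at which its call begins: read the wrist's pose just before it. get_calibration takes no time and is no camera call; for the wrist camera it gives the pose at the moment of the call.
- arm.sign_off(): hands the job in; it is judged then, once.
Trained networks look in the newest picture that a camera, given by its name, has taken for a name from the list of things; names that differ only in an ending like _2 or _b are one class to them, and where a whole thing is asked for, a point or a joint stands for the part that bears it (a point fixed in the world has none). Each returns a list of dicts, best first, with "conf" (0 to 1); they miss things now and then, are a little off and sometimes report something else, mostly with a low value. They report only what shows in the picture. A call takes as long as a camera call.
- arm.look_for(camera, query): "point" ([row, column] in pixels, amid what is visible of it).
- arm.silhouettes(camera, query): "region" (480x640 bool, what is visible of it) and "point" ([row, column] in pixels, amid what is visible of it).
- arm.place_of(camera, query): "point" ([row, column] in pixels: a listed point, or the origin of a listed thing).
The state is a dict: "clock": time; "joints": joint angles; "dq": joint speeds; "joint_efforts": joint torques, N m; "position": TCP position; "ee_rot": TCP orientation; "force": force on the tool from outside, world axes, zero at the start; "ft_torque": the same for the moment, N m; "width": opening from 0.0 (shut) to 1.0 (fully open); "gripper_force": force on a finger pad.
Only numpy, scipy, OpenCV 4.12 (cv2) and the standard library are available. Lean on these libraries where they do the work, as an engineer would, in place of code of your own. Each camera call takes 0.05 s, during which the arm holds its last target. There are 200 camera calls.

## Working session

There is one attempt and no reset: what is moved stays moved. The work goes in short steps, Python scripts to look and compute and a shell command to move; the robot and the scene stay as the last step left them, time stands still between calls to the robot, and variables do not carry over. Pictures are saved under pics/ and viewed, at most 14 in all, crops included, and the job is handed in when it is done.

```bash
mkdir -p pics
cat > h.py <<'E'
import numpy as np, cv2
from cell import arm
from scipy.spatial.transform import Rotation as R
def ray(cam,p,cal=None):
    c=cal or arm.get_calibration(cam);K=np.array(c["intrinsics"]);P=np.array(c["pose"])
    v=np.linalg.inv(K)@[p[1],p[0],1.];v=np.array([v[0],-v[1],-v[2]])
    return P[:3,3],P[:3,:3]@v
def atz(cam,p,z,cal=None):
    o,d=ray(cam,p,cal);return o+d*(z-o[2])/d[2]
def save(cam,n):
    im=arm.get_image(cam);cv2.imwrite(f"pics/{n}.png",np.ascontiguousarray(im[:,:,::-1]));return im
def tool():
    s=arm.observe();return np.array(s["position"]),R.from_rotvec(s["ee_rot"]).as_matrix()
def shift(target):
    p,M=tool();return M.T@(np.array(target)-p)
E
python3 - <<'E'
from h import *
np.set_printoptions(precision=4,suppress=True)
s=arm.observe();print(s)
for c in("top","scene"):
    save(c,c+"0")
    k=arm.get_calibration(c);print(c,k)
    for q in["jar","bottle","stick","tube","open_jar","small_bottle","insert_jar","insert_bottle","insert_stick","insert_tube"]:
        z={"insert":0.004}.get(q[:6],0)
        for r in arm.place_of(c,q)[:2]: print(q,np.round(r["conf"],2),np.round(r["point"]),atz(c,r["point"],z)[:2])
E
```

```text
{'clock': 0.0, 'joints': array([ 1.1904,  0.4352,  0.0249,  1.5741, -0.0116,  1.134 , -0.0751]), 'dq': array([ 0.0003, -0.0015, -0.0001,  0.0005, -0.0006, -0.0005, -0.0007]), 'joint_efforts': array([ -0.0001, -66.7847,   0.9848, -31.446 ,  -0.0605,   0.0432,
         0.0002]), 'position': array([ 0.1713, -0.6008,  0.4039]), 'ee_rot': array([-3.1098, -0.4347,  0.0005]), 'force': array([-0.3461, -0.4744, -0.2928]), 'ft_torque': array([-0.0016, -0.038 ,  0.0256]), 'gripper_force': 0.0, 'width': 0.997611960094188}
top {'intrinsics': array([[563.9671,   0.    , 323.5917],
       [  0.    , 563.9671, 238.6486],
       [  0.    ,   0.    ,   1.    ]]), 'pose': array([[-0.0215,  0.9912, -0.1303,  0.3443],
       [-0.9997, -0.0193,  0.0181, -0.0958],
       [ 0.0154,  0.1307,  0.9913,  1.0862],
       [ 0.    ,  0.    ,  0.    ,  1.    ]])}
jar 0.96 [251. 310.] [ 0.4631 -0.0895]
jar 0.62 [236. 209.] [0.4972 0.106 ]
bottle 0.67 [189. 197.] [0.5904 0.131 ]
stick 0.54 [212. 252.] [0.5428 0.0228]
tube 0.93 [218. 326.] [ 0.5286 -0.1218]
open_jar 0.88 [263. 261.] [0.4417 0.0054]
small_bottle 0.67 [
[... 506 characters left out ...]
ay([[-0.6145,  0.459 , -0.6416, -0.1936],
       [-0.7887, -0.3746,  0.4875,  0.419 ],
       [-0.0165,  0.8056,  0.5922,  0.6543],
       [ 0.    ,  0.    ,  0.    ,  1.    ]])}
jar 0.84 [256. 331.] [ 0.4606 -0.0886]
jar 0.2 [229. 396.] [ 0.4482 -0.2412]
bottle 0.93 [268. 196.] [0.5895 0.1222]
stick 0.81 [261. 259.] [0.533  0.0229]
tube 0.81 [236. 325.] [ 0.5165 -0.1181]
open_jar 0.93 [289. 296.] [0.427  0.0142]
small_bottle 0.58 [293. 228.] [0.4928 0.1118]
insert_jar 0.64 [241. 448.] [ 0.3531 -0.2851]
insert_bottle 0.87 [230. 398.] [ 0.4401 -0.238 ]
insert_bottle 0.28 [253. 416.] [ 0.3667 -0.2139]
insert_stick 0.91 [255. 416.] [ 0.362  -0.2088]
insert_tube 0.6 [224. 429.] [ 0.4159 -0.3002]
```

View pics/top0.png

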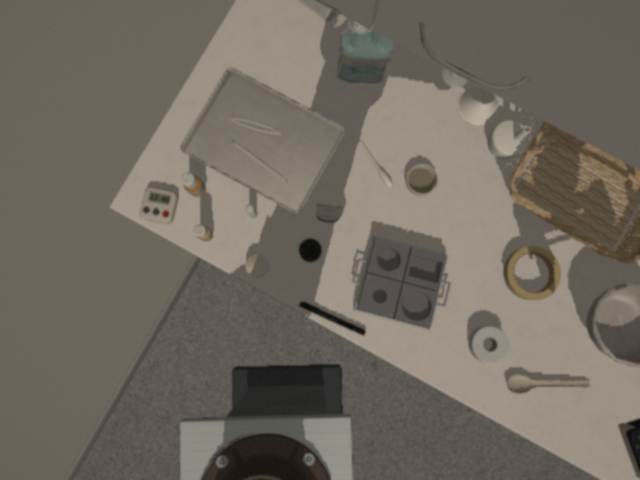

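View pics/scene0.png

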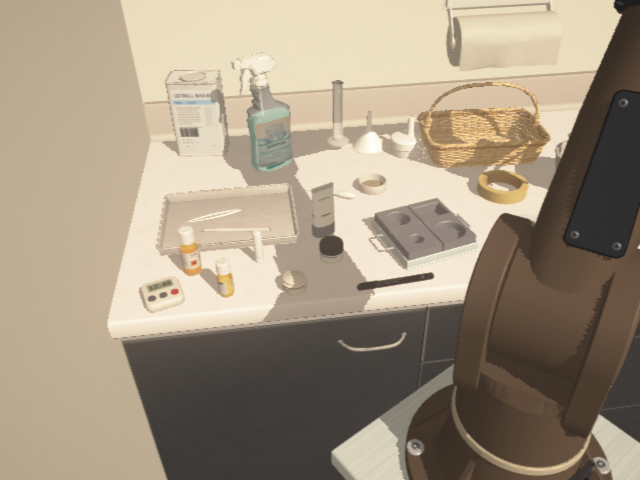

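The top view shows the rack at about rows 240–325, cols 355–445. Its wells are bottle (260,388), tube (269,425), stick (296,380) and jar (306,415). The jar is at (250,310), the tube at (212,328), the stick at (212,252), the bottle at (183,192) and the small bottle at (232,203). The scene view agrees. I'll go above the rack first and look with the wrist camera.

```bash
cat >> h.py <<'E'
def yaw():
    p,M=tool();return np.arctan2(M[1,0],M[0,0])
E
python3 - <<'E'
from h import *
np.set_printoptions(precision=4,suppress=True)
p,M=tool();print(p,yaw(),shift([0.36,-0.25,0.40]))
P=np.array(arm.get_calibration("wrist")["pose"]);print(M.T@(P[:3,3]-p));print(M.T@P[:3,:3])
E
```

```text
[ 0.1714 -0.6011  0.4048] 0.27772052721230156 [ 0.2776 -0.2859  0.0047]
[ 0.0747 -0.0002  0.0198]
[[ 0.0012  0.9605  0.2784]
 [ 1.     -0.001  -0.001 ]
 [-0.0006  0.2785 -0.9605]]
```

```bash
python3 -m inch '0.05 -0.05 0 0.1 0.09; 0.1 -0.1 0 0.2 0.09; 0.14 -0.145 0 0.3 0.09; 0.18 -0.18 0 0.4 0.09; 0.21 -0.22 0 0.5 0.09'
python3 - <<'E'
from h import *
p,M=tool();print(p,yaw(),shift([0.41,-0.26,0.40]))
E
```

```text
clock: 1.6
position: [0.2904, -0.379, 0.405]
ee_rot: [3.121, -0.354, 0.001]
force: [1.6, -0.7, -0.3]
width: 0.983
gripper_force: 0.0
[ 0.29038291 -0.37900083  0.40495172] -0.2261892368242711 [ 0.0898779  -0.14279773  0.0049735 ]
```

```bash
python3 -m inch '0.03 -0.04 0 0 0.09; 0.06 -0.08 0 0 0.09; 0.09 -0.12 0 0 0.09; 0.09 -0.14 0 0 0.09; 0.09 -0.14 0 0 0.09'
python3 - <<'E'
from h import *
np.set_printoptions(precision=4,suppress=True)
print(tool()[0],yaw())
cal=arm.get_calibration("wrist");save("wrist","w1")
for n,z in(("jar",.004),("bottle",.004),("stick",.004),("tube",.004)):
    for r in arm.place_of("wrist","insert_"+n)[:2]: print(n,round(r["conf"],2),np.round(r["point"]),atz("wrist",r["point"],z,cal))
    for r in arm.silhouettes("wrist","insert_"+n)[:1]: print(' sil',np.round(r["point"]),r["region"].sum())
E
```

```text
clock: 2.1
position: [0.4098, -0.2608, 0.4048]
ee_rot: [-3.122, 0.339, -0.001]
force: [-0.9, 0.4, -0.0]
width: 0.983
gripper_force: 0.0
[ 0.4098 -0.2608  0.4048] -0.21618932034426375
jar 0.83 [256. 344.] [ 0.3526 -0.2828  0.004 ]
 sil [261. 346.] 3825
bottle 0.84 [189. 289.] [ 0.4416 -0.2384  0.004 ]
 sil [191. 289.] 4644
stick 0.84 [251. 286.] [ 0.372  -0.2174  0.004 ]
 sil [258. 283.] 3934
tube 0.8 [199. 349.] [ 0.4167 -0.3005  0.004 ]
 sil [246.  74.] 1506
```

View pics/w1.png

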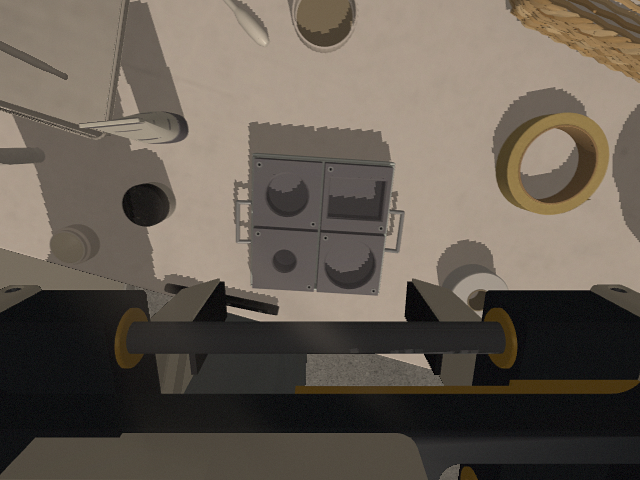

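The wrist view shows the rack clearly: its block corners are at about (157,253), (162,394), (295,380) and (287,250). The wells are bottle (195,287), tube (199,357), stick (261,285) and jar (264,350). The black jar lid is at (204,147) and the tube is lying against the view direction at (125,150). I'll compute the rack pose from the corners and the jar position from its silhouette.

```bash
python3 - <<'E'
from h import *
np.set_printoptions(precision=4,suppress=True)
cal=arm.get_calibration("wrist")
im=cv2.imread("pics/w1.png");g=cv2.cvtColor(im,6)
c=np.array([[157,253],[162,394],[295,380],[287,250]],float)
C=np.array([atz("wrist",q,.034,cal) for q in c]);
print(C[:,:2],np.linalg.norm(np.roll(C,-1,0)-C,axis=1),C.mean(0))
v=C[0]+C[1]-C[2]-C[3];print("yaw",np.arctan2(v[1],v[0])); w=C[0]+C[3]-C[1]-C[2];print(np.arctan2(-w[0],w[1]))
for n,q in dict(bottle=(195,287),stick=(261,285),jar=(264,350),tube=(199,357)).items(): print(n,atz("wrist",q,.034,cal)[:2])
for n in("jar","tube","stick","open_jar"):
    for r in arm.silhouettes("wrist",n)[:1]:
        ys,xs=np.nonzero(r["region"]);print(n,round(r["conf"],2),ys.min(),ys.max(),xs.min(),xs.max())
    for r in arm.place_of("wrist",n)[:1]: print(n,round(r["conf"],2),np.round(r["point"]),atz("wrist",r["point"],0,cal)[:2])
E
python3 - <<'E'
import cv2
im=cv2.imread("pics/w1.png")
a=cv2.resize(im[145:305,230:410],None,fx=3.2,fy=3.2,interpolation=2)
cv2.imwrite("pics/w1c.png",a)
E
```

```text
[[ 0.4808 -0.2186]
 [ 0.4453 -0.3538]
 [ 0.3065 -0.3158]
 [ 0.3476 -0.1779]] [0.1398 0.1439 0.1439 0.1393] [ 0.3951 -0.2665  0.034 ]
yaw -0.2815858746257306
-0.27364846084072025
bottle [ 0.4369 -0.2422]
stick [ 0.3684 -0.2228]
jar [ 0.3496 -0.2904]
tube [ 0.4172 -0.311 ]
jar 0.94 182 226 122 175
jar 0.8 [203. 158.] [ 0.4556 -0.0943]
tube 0.81 110 143 79 187
tube 0.78 [128. 167.] [ 0.5295 -0.1319]
stick 0.55 147 164 0 44
stick 0.75 [154.  35.] [0.5359 0.0164]
open_jar 0.7 224 263 50 98
open_jar 0.9 [240.  80.] [0.435  0.0077]
```

View pics/w1c.png

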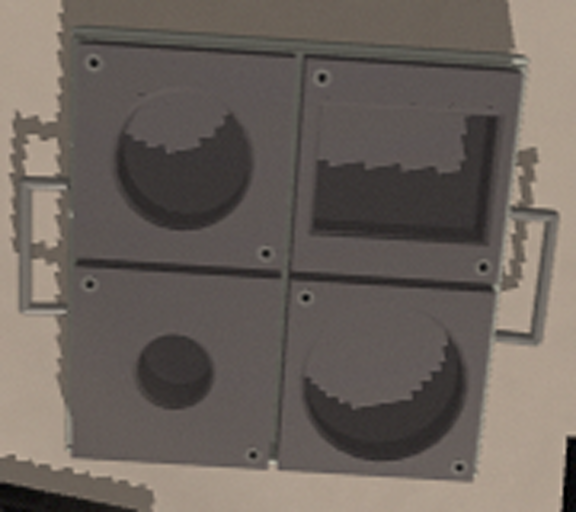

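The crop confirms the four well rims. They fit a 71 mm grid centred at (0.394, -0.2666) with yaw -0.28, so the spacings check out. Now above the jar.

```bash
cat >> h.py <<'E'
c=np.array([.394,-.2666]);YR=-.28
ux=np.array([np.cos(YR),np.sin(YR)]);uy=np.array([-ux[1],ux[0]])
W=dict(bottle=c+.0355*(ux+uy),stick=c+.0355*(uy-ux),jar=c-.0355*(ux+uy),tube=c+.0355*(ux-uy))
def go(xy,z):
    s=shift([xy[0],xy[1],z]);print("shift",np.round(s,4),"yaw",round(yaw(),3),"pos",np.round(tool()[0],4))
E
python3 - <<'E'
from h import *
go([.458,-.091],.33)
E
```

```text
shift [ 0.0105 -0.1798  0.0747] yaw -0.222 pos [ 0.4081 -0.2641  0.4047]
```

```bash
sed -i 's/c=np.array(\[.394,-.2666\]);YR=-.28/c=np.array([.3957,-.2633]);YR=-.275/' h.py
python3 -m inch '0 -0.045 0.02 0.05 0.07; 0.01 -0.09 0.04 0.05 0.07; 0.01 -0.135 0.06 0.05 0.07; 0.01 -0.18 0.075 0.05 0.07; 0.01 -0.18 0.075 0.05 0.07'
python3 -m inch '0 0 0 0 0.07; 0 0 0 0 0.07'
cat >> h.py <<'E'
def see(n,zs,name=None):
    import time
    cal=arm.get_calibration("wrist");im=arm.get_image("wrist")
    if name: cv2.imwrite(f"pics/{name}.png",np.ascontiguousarray(im[:,:,::-1]))
    for r in arm.place_of("wrist",n)[:1]: print(n,"orig",round(r["conf"],2),np.round(r["point"]),np.round(atz("wrist",r["point"],zs[0],cal)[:2],4))
    m=None
    for r in arm.silhouettes("wrist",n)[:1]:
        m=r["region"];ys,xs=np.nonzero(m);print(n,"sil",round(r["conf"],2),ys.min(),ys.max(),xs.min(),xs.max())
    return cal,im,m
E
python3 - <<'E'
from h import *
cal,im,m=see("jar",[0],"j1")
g=im.astype(int).sum(2);d=(g<170)&cv2.dilate(m.astype(np.uint8),np.ones((15,15))).astype(bool)
(x,y),(a,b),t=cv2.minAreaRect(np.argwhere(d)[:,::-1].astype(np.float32));print(x,y,a,b)
print(atz("wrist",(y,x),.035,cal),atz("wrist",(y,x),.0275,cal));go([.457,-.091],.3)
see("tube",[0])
E
```

```text
clock: 3.45
position: [0.4581, -0.0846, 0.3282]
ee_rot: [-3.112, 0.412, 0.004]
force: [0.2, -1.5, 0.5]
width: 0.761
gripper_force: 0.0
clock: 3.65
position: [0.4576, -0.0917, 0.33]
ee_rot: [3.112, -0.428, 0.001]
force: [0.5, -0.3, -0.4]
width: 0.76
gripper_force: 0.0
jar orig 0.64 [226. 308.] [ 0.4603 -0.0855]
jar sil 0.85 203 258 285 337
311.0 232.0 52.0 50.0
[ 0.46243868 -0.08981542  0.035     ] [ 0.46061231 -0.08921359  0.0275    ]
shift [-0.0007 -0.0009  0.0301] yaw -0.275 pos [ 0.4575 -0.092   0.3301]
tube orig 0.89 [136. 327.] [ 0.5325 -0.1243]
tube sil 0.6 115 156 295 377
```

View pics/j1.png

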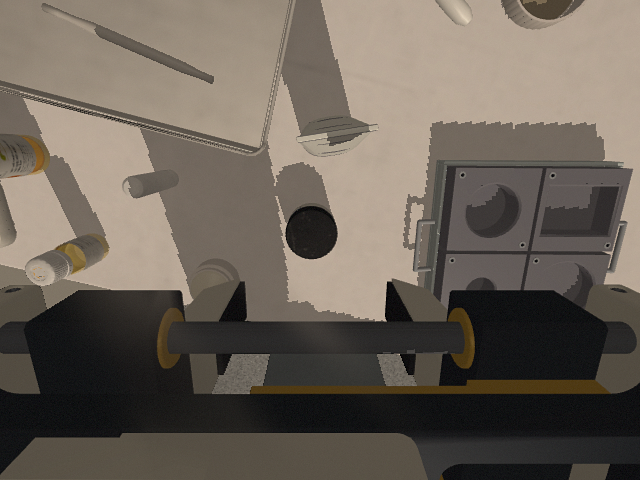

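The wrist view shows the lid at (232,311), the tube seal from (139,300) to (126,378) with its cap at (137,332), and the bottle well rim at about (211,493) and tube well at (210,581). I'll cross-check the rack and the tube from here.

Run:
```python
from h import *
np.set_printoptions(precision=4,suppress=True)
f=lambda q,z:atz("wrist",q,z)[:2]
print(f((211,493),.034),W["bottle"],f((210,581.5),.034),W["tube"])
a,b=f((139,300),.107),f((126,378),.107);print("seal",a,b,(a+b)/2,np.linalg.norm(a-b),np.arctan2(*(b-a)[::-1]))
go([.462,-.0895],.159+.038)
```

```text
[ 0.4393 -0.2366] [ 0.4395 -0.2388] [ 0.4207 -0.306 ] [ 0.4202 -0.3071]
seal [ 0.5337 -0.1041] [ 0.5287 -0.148 ] [ 0.5312 -0.1261] 0.044230201854864086 -1.685345139781459
shift [ 0.0037 -0.0031  0.133 ] yaw -0.274 pos [ 0.4575 -0.0915  0.33  ]
```

```bash
sed -i 's/\.3957,-.2633/.3957,-.2620/' h.py
python3 -m inch '0.004 -0.003 0.04 0 0.07; 0.004 -0.003 0.08 0 0.07; 0.004 -0.003 0.11 0 0.07; 0.004 -0.003 0.133 0 0.07; 0.004 -0.003 0.133 0 0.07' 12
python3 -m inch '0 0 0 0 0.07; 0 0 0 0 0.035; 0 0 0 0 0.03; 0 0 0 0 0.03; 0 0 0 0 0.03' 12
python3 -m inch '0 0 0 0 0.03; 0 0 0 0 0.03; 0 0 0 0 0.03'
python3 -m inch '0 0 -0.02 0 0.03; 0 0 -0.05 0 0.03; 0 0 -0.08 0 0.03; 0 0 -0.11 0 0.03; 0 0 -0.11 0 0.03'
python3 -c "
from h import *
s=arm.observe();print(s['width'],s['gripper_force']);go(W['jar'],.3)"
```

```text
clock: 4.45
position: [0.4611, -0.0891, 0.1945]
ee_rot: [3.112, -0.427, -0.008]
force: [0.0, 0.2, -0.5]
width: 0.763
gripper_force: 0.0
clock: 4.95
position: [0.4624, -0.089, 0.1974]
ee_rot: [3.112, -0.427, 0.002]
force: [0.0, -0.3, 5.9]
width: 0.475
gripper_force: 12.0
clock: 5.25
position: [0.4625, -0.089, 0.1973]
ee_rot: [3.112, -0.427, 0.002]
force: [-0.9, 0.7, 7.2]
width: 0.475
gripper_force: 12.0
clock: 5.75
position: [0.4634, -0.0889, 0.3103]
ee_rot: [-3.112, 0.427, -0.01]
force: [0.7, 0.1, -1.1]
width: 0.473
gripper_force: 12.0
0.473296461415544 11.999980062246323
shift [-0.0543  0.2203  0.0097] yaw -0.272 pos [ 0.4634 -0.0889  0.3103]
```

```bash
python3 -m inch '-0.01 0.045 0 0 0.03; -0.02 0.09 0 0 0.03; -0.035 0.135 0 0 0.03; -0.045 0.18 0 0 0.03; -0.054 0.22 0.01 0 0.03'
python3 -m inch '0 0 0 0 0.03; 0 0 0 0 0.03; 0 0 0 0 0.03'
python3 - <<'E'
from h import *
go(W["jar"],.219)
cal=arm.get_calibration("wrist");save("wrist","p1")
E
```

```text
clock: 6.25
position: [0.3497, -0.2881, 0.297]
ee_rot: [3.111, -0.427, 0.002]
force: [0.1, -0.0, -0.3]
width: 0.472
gripper_force: 12.0
clock: 6.55
position: [0.3516, -0.2853, 0.2965]
ee_rot: [-3.112, 0.424, 0.0]
force: [0.7, -0.6, -0.5]
width: 0.476
gripper_force: 12.0
shift [0.0007 0.0011 0.0775] yaw -0.271 pos [ 0.3516 -0.2853  0.2965]
```

View pics/p1.png

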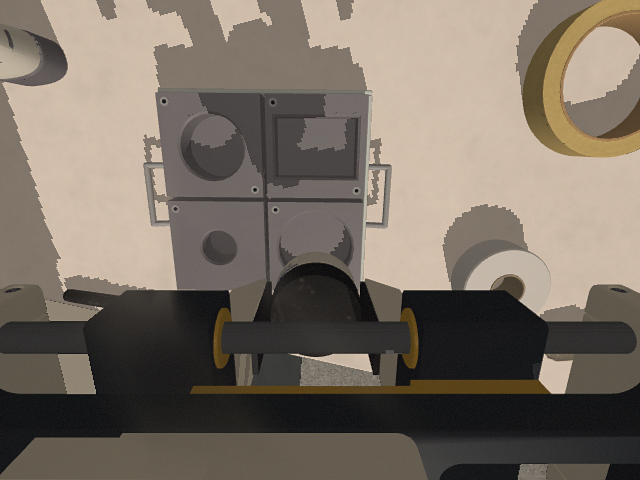

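The jar is held level between the pads, with the jar well just ahead of it in view. Rim centres are bottle (147,213), tube (147,317) and stick (247,220). Rack check from here:

Run:
```python
from h import *
np.set_printoptions(precision=4,suppress=True)
for n,q in dict(bottle=(147,213),tube=(147,317),stick=(247,220)).items(): print(n,atz("wrist",q,.034)[:2],W[n])
print(W["jar"]);go(W["jar"],.219)
```

```text
bottle [ 0.4395 -0.2374] [ 0.4395 -0.2375]
tube [ 0.4208 -0.3054] [ 0.4202 -0.3058]
stick [ 0.3713 -0.2179] [ 0.3712 -0.2182]
[ 0.3519 -0.2865]
shift [0.0005 0.0013 0.0776] yaw -0.27 pos [ 0.3518 -0.2851  0.2966]
```

```bash
python3 -m inch '0 0.001 0.03 0 0.03; 0 0.001 0.055 0 0.03; 0 0.001 0.07 0 0.03; 0 0.001 0.0755 0 0.03; 0 0.001 0.0755 0 0.03'
python3 -m inch '0 0 0.001 0 0.03; 0 0 0.002 0 0.03; 0 0 0.002 0 0.03; 0 0 0.002 0 0.03'
```

```text
clock: 7.1
position: [0.3513, -0.2864, 0.2209]
ee_rot: [-3.112, 0.423, 0.001]
force: [-0.5, 0.1, 0.3]
width: 0.473
gripper_force: 12.0
clock: 7.5
position: [0.3509, -0.2874, 0.2196]
ee_rot: [3.112, -0.427, 0.001]
force: [0.6, -0.6, -0.2]
width: 0.472
gripper_force: 12.0
```

```bash
python3 -m inch '0 0 0.001 0 0.03; 0 0 0.002 0 0.03; 0 0 0.002 0 0.03'
python3 -m inch '0 0 0.001 0 0.03; 0 0 0.0015 0 0.03; 0 0 0.0015 0 0.03'
```

```text
clock: 7.8
position: [0.3508, -0.2874, 0.2174]
ee_rot: [3.112, -0.427, 0.0]
force: [-0.3, 0.2, 4.1]
width: 0.469
gripper_force: 12.0
clock: 8.1
position: [0.351, -0.2873, 0.2164]
ee_rot: [3.112, -0.426, 0.001]
force: [-2.3, 1.9, 13.4]
width: 0.474
gripper_force: 12.0
```

```bash
python3 -m inch '0 0 -0.001 0 0.05; 0 0 -0.001 0 0.06; 0 0 -0.001 0 0.06; 0 0 -0.001 0 0.06'
python3 -m inch '0 0 -0.02 0 0.06; 0 0 -0.06 0 0.06; 0 0 -0.1 0 0.06; 0 0 -0.14 0 0.06; 0 0 -0.14 0 0.06'
python3 - <<'E'
from h import *
go([.58,.115],.36)
cal,im,m=see("jar",[0.020],"r1");print(W["jar"])
for n,z in(("jar",.02),("bottle",0),("small_bottle",0)):
    for cm in("top","scene"):
        arm.get_image(cm)
        for r in arm.place_of(cm,n)[:1]: print(cm,n,round(r["conf"],2),atz(cm,r["point"],z)[:2])
E
```

```text
clock: 8.5
position: [0.3507, -0.2872, 0.2166]
ee_rot: [-3.112, 0.426, 0.0]
force: [-1.0, 0.0, -0.9]
width: 0.649
gripper_force: 0.0
clock: 9.0
position: [0.352, -0.288, 0.3614]
ee_rot: [3.109, -0.426, 0.012]
force: [0.3, -0.7, -0.1]
width: 0.657
gripper_force: 0.0
shift [ 0.1111 -0.4495  0.0011] yaw -0.272 pos [ 0.352  -0.288   0.3614]
jar orig 0.65 [234. 312.] [ 0.3451 -0.2845]
[ 0.35189399 -0.28652618]
scene jar 0.96 [ 0.34281494 -0.28054598]
top bottle 0.71 [0.590664   0.13552062]
scene bottle 0.78 [0.58589725 0.12804565]
top small_bottle 0.6 [0.49767616 0.11273282]
```

View pics/r1.png

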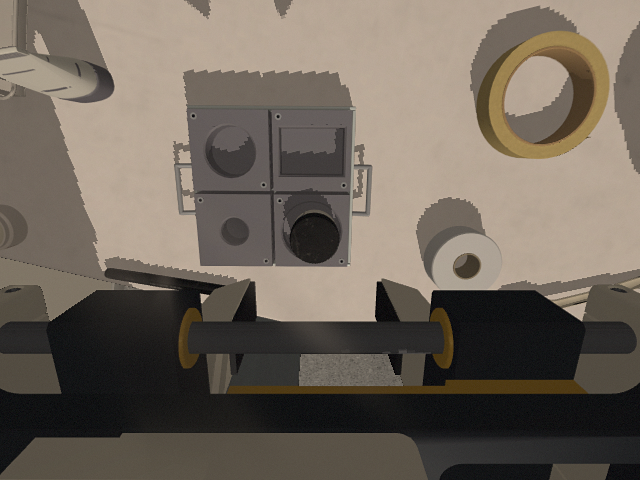

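The jar sits inside its well (lid at (237,313)). Next, the bottle.

```bash
python3 -m inch '0.01 -0.045 0 0 0.06; 0.02 -0.09 0 0 0.06; 0.03 -0.135 0 0 0.06; 0.04 -0.18 0 0 0.06; 0.05 -0.22 0 0 0.06'
python3 -m inch '0.01 -0.045 0 0 0.06; 0.02 -0.09 0 0 0.06; 0.03 -0.135 0 0 0.06; 0.05 -0.18 0 0 0.06; 0.06 -0.22 0 0 0.06'
python3 -m inch '0.005 -0.02 0 0 0.06; 0.005 -0.02 0 0 0.06; 0.005 -0.02 0 0 0.06; 0.005 -0.02 0 0 0.06'
python3 - <<'E'
from h import *
go([.588,.128],.36)
see("bottle",[0],"b1");see("small_bottle",[0])
E
```

```text
clock: 10.25
position: [0.4588, -0.0866, 0.357]
ee_rot: [-3.112, 0.425, -0.001]
force: [1.0, -0.5, -0.1]
width: 0.655
gripper_force: 0.0
clock: 10.75
position: [0.5765, 0.1089, 0.3567]
ee_rot: [-3.112, 0.426, -0.001]
force: [0.4, -0.6, 0.1]
width: 0.654
gripper_force: 0.0
clock: 11.15
position: [0.585, 0.1236, 0.3566]
ee_rot: [3.111, -0.428, -0.001]
force: [-0.1, -0.5, 0.0]
width: 0.652
gripper_force: 0.0
shift [ 0.0017 -0.0051 -0.0034] yaw -0.274 pos [0.585  0.1236 0.3566]
bottle orig 0.83 [220. 308.] [0.5873 0.1299]
bottle sil 0.77 205 261 289 330
small_bottle orig 0.91 [293. 346.] [0.5006 0.113 ]
small_bottle sil 0.86 286 320 337 367
```

View pics/b1.png

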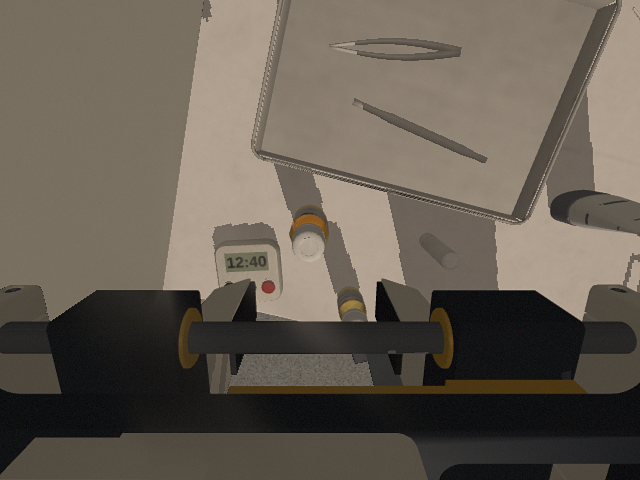

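The bottle cap top is at about (247,308) and its base near (220,308). The small bottle at (300,350) and the timer are low and clear of the fingers.

Run:
```python
from h import *
print(atz("wrist",(246,308.5),.092))
p=atz("wrist",(246,308.5),.092)[:2]; go((p+[.5873,.1299])/2,.159+.055)
```

```text
[0.58754313 0.12856048 0.092     ]
shift [ 0.0008 -0.0054  0.1429] yaw -0.273 pos [0.5852 0.1242 0.3569]
```

```bash
python3 -m inch '0.001 -0.005 0.03 0 0.06; 0.001 -0.005 0.07 0 0.06; 0.001 -0.005 0.11 0 0.06; 0.001 -0.005 0.135 0 0.06; 0.001 -0.005 0.143 0 0.06'
python3 -m inch '0 0 0 0 0.06; 0 0 0 0 0.04; 0 0 0 0 0.03; 0 0 0 0 0.02; 0 0 0 0 0.02' 12
python3 -m inch '0 0 0 0 0.02; 0 0 0 0 0.02'
python3 -m inch '0 0 -0.02 0 0.02; 0 0 -0.05 0 0.02; 0 0 -0.09 0 0.02; 0 0 -0.12 0 0.02; 0 0 -0.12 0 0.02'
python3 -c "
from h import *
go(W['bottle'],.334)"
```

```text
clock: 11.95
position: [0.5865, 0.1288, 0.211]
ee_rot: [3.111, -0.426, -0.007]
force: [-0.1, 0.1, 0.7]
width: 0.653
gripper_force: 0.0
clock: 12.45
position: [0.5879, 0.1294, 0.2147]
ee_rot: [-3.112, 0.427, -0.002]
force: [0.4, -0.2, 2.9]
width: 0.358
gripper_force: 12.1
clock: 12.65
position: [0.5879, 0.1294, 0.2146]
ee_rot: [-3.112, 0.427, -0.002]
force: [0.0, -1.2, 6.9]
width: 0.362
gripper_force: 12.0
clock: 13.15
position: [0.5887, 0.1301, 0.3383]
ee_rot: [-3.109, 0.426, -0.011]
force: [-0.5, 0.7, -0.7]
width: 0.358
gripper_force: 12.0
shift [-0.0449  0.3941  0.0025] yaw -0.272 pos [0.5887 0.1301 0.3383]
```

```bash
python3 -m inch '-0.005 0.04 -0.01 0 0.02; -0.01 0.085 -0.015 0 0.02; -0.015 0.13 -0.015 0 0.02; -0.02 0.175 -0.015 0 0.02; -0.025 0.22 -0.015 0 0.02'
python3 -m inch '-0.005 0.045 0 0 0.02; -0.01 0.09 0 0 0.02; -0.015 0.13 0 0 0.02; -0.02 0.165 0 0 0.02; -0.02 0.174 0 0 0.02'
python3 -m inch '0 0 0 0 0.02; 0 0 0 0 0.02; 0 0 0 0 0.02'
python3 -c "
from h import *
go(W['bottle'],.2285)"
```

```text
clock: 13.65
position: [0.5031, -0.0773, 0.3481]
ee_rot: [3.112, -0.426, -0.001]
force: [0.9, -0.2, 0.9]
width: 0.363
gripper_force: 12.0
clock: 14.15
position: [0.4357, -0.2419, 0.348]
ee_rot: [3.11, -0.435, -0.003]
force: [0.1, 0.6, -1.0]
width: 0.36
gripper_force: 12.0
clock: 14.45
position: [0.439, -0.2363, 0.3486]
ee_rot: [-3.112, 0.422, 0.0]
force: [0.3, 0.1, -0.7]
width: 0.361
gripper_force: 12.0
shift [0.0009 0.001  0.1201] yaw -0.27 pos [ 0.439  -0.2363  0.3486]
```

```bash
python3 -m inch '0.001 0.001 0.03 0 0.02; 0.001 0.001 0.065 0 0.02; 0.001 0.001 0.095 0 0.02; 0.001 0.001 0.115 0 0.02; 0.001 0.001 0.12 0 0.02'
python3 -m inch '0 0 0 0 0.02; 0 0 0.001 0 0.02; 0 0 0.002 0 0.02; 0 0 0.002 0 0.02; 0 0 0.002 0 0.02'
```

```text
clock: 14.95
position: [0.4388, -0.2376, 0.2267]
ee_rot: [-3.111, 0.422, 0.005]
force: [-0.7, 0.2, -1.0]
width: 0.359
gripper_force: 12.0
clock: 15.45
position: [0.4391, -0.2393, 0.2273]
ee_rot: [3.112, -0.427, 0.001]
force: [-0.8, -0.2, -0.8]
width: 0.358
gripper_force: 12.0
```

```bash
python3 -m inch '0 0 0.001 0 0.02; 0 0 0.001 0 0.02; 0 0 0.001 0 0.02'
python3 -m inch '0 0 0.001 0 0.02; 0 0 0.001 0 0.02'
```

```text
clock: 15.75
position: [0.4391, -0.2396, 0.2263]
ee_rot: [3.112, -0.427, 0.001]
force: [-1.6, -0.5, 6.3]
width: 0.356
gripper_force: 12.0
clock: 15.95
position: [0.4393, -0.2396, 0.2258]
ee_rot: [3.112, -0.427, 0.003]
force: [-2.5, 1.0, 12.6]
width: 0.358
gripper_force: 12.0
```

```bash
python3 -m inch '0 0 -0.001 0 0.04; 0 0 -0.001 0 0.05; 0 0 -0.001 0 0.05; 0 0 -0.001 0 0.05'
python3 -m inch '0 0 -0.02 0 0.05; 0 0 -0.06 0 0.05; 0 0 -0.1 0 0.05; 0 0 -0.14 0 0.05; 0 0 -0.14 0 0.05'
python3 -c "
from h import *
go([.535,.02],.34)"
```

```text
clock: 16.35
position: [0.4389, -0.2392, 0.2256]
ee_rot: [-3.112, 0.426, 0.0]
force: [1.3, 0.1, -0.2]
width: 0.541
gripper_force: 0.0
clock: 16.85
position: [0.4404, -0.2396, 0.3707]
ee_rot: [3.11, -0.426, 0.013]
force: [0.0, 0.3, -0.1]
width: 0.543
gripper_force: 0.0
shift [ 0.021  -0.2756  0.0305] yaw -0.272 pos [ 0.4404 -0.2396  0.3707]
```

```bash
python3 -m inch '0 -0.045 0 0 0.05; 0.005 -0.09 0 0 0.05; 0.01 -0.135 0 0 0.05; 0.015 -0.18 0 0 0.05; 0.02 -0.225 0.01 0 0.05'
python3 -m inch '0 -0.04 0.01 0 0.05; 0 -0.05 0.015 0 0.05; 0 -0.05 0.015 0 0.05; 0 -0.05 0.015 0 0.05; 0 -0.05 0.015 0 0.05'
python3 - <<'E'
from h import *
go([.535,.02],.34)
see("stick",[0],"s1")
E
```

```text
clock: 17.35
position: [0.5194, -0.0261, 0.3561]
ee_rot: [-3.112, 0.427, -0.003]
force: [0.0, 0.1, -0.9]
width: 0.547
gripper_force: 0.0
clock: 17.85
position: [0.532, 0.0183, 0.3408]
ee_rot: [3.111, -0.43, 0.0]
force: [0.2, -0.9, 0.2]
width: 0.545
gripper_force: 0.0
shift [ 0.0024 -0.0024  0.0008] yaw -0.275 pos [0.532  0.0183 0.3408]
stick orig 0.97 [217. 313.] [0.5396 0.0181]
stick sil 0.71 214 249 302 321
```

View pics/s1.png

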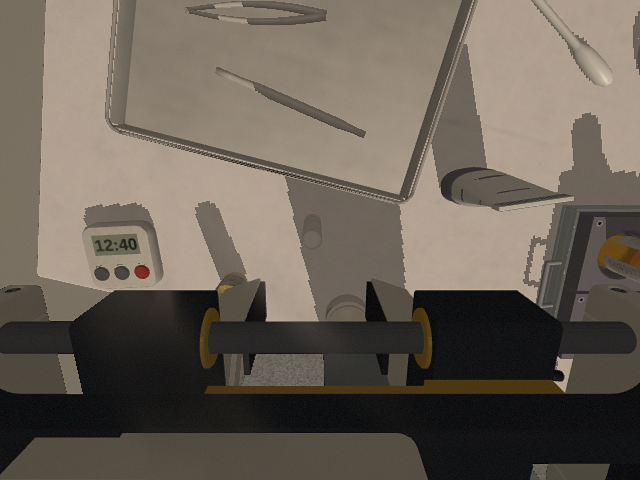

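The stick's top is at about (239,312) and its foot at (219,313). The tube, tray and small bottle are clear.

Run:
```python
from h import *
p=atz("wrist",(239,312),.067)[:2];print(p,atz("wrist",(222,312.5),.0)[:2]); go(p,.159+.050)
```

```text
[0.53661796 0.01992776] [0.53492421 0.02049126]
shift [ 0.004  -0.0022  0.1321] yaw -0.274 pos [0.5321 0.0189 0.3411]
```

```bash
python3 -m inch '0.004 -0.002 0.03 0 0.05; 0.004 -0.002 0.07 0 0.05; 0.004 -0.002 0.105 0 0.05; 0.004 -0.002 0.126 0 0.05; 0.004 -0.002 0.132 0 0.05'
python3 -m inch '0 0 0 0 0.05; 0 0 0 0 0.03; 0 0 0 0 0.02; 0 0 0 0 0.01; 0 0 0 0 0.005' 8
python3 -m inch '0 0 0 0 0.005; 0 0 0 0 0.005; 0 0 0 0 0.005'
python3 -m inch '0 0 -0.02 0 0.005; 0 0 -0.05 0 0.005; 0 0 -0.09 0 0.005; 0 0 -0.13 0 0.005; 0 0 -0.14 0 0.005'
python3 -c "
from h import *
go(W['stick'],.34)"
```

```text
clock: 18.5
position: [0.5357, 0.0203, 0.2067]
ee_rot: [3.111, -0.428, -0.005]
force: [-0.8, 0.3, 0.2]
width: 0.543
gripper_force: 0.0
clock: 19.0
position: [0.5368, 0.0211, 0.2094]
ee_rot: [-3.112, 0.427, -0.002]
force: [0.1, 0.2, 0.0]
width: 0.246
gripper_force: 0.0
clock: 19.3
position: [0.5368, 0.0212, 0.2091]
ee_rot: [-3.112, 0.426, -0.001]
force: [-0.2, -0.8, 6.2]
width: 0.173
gripper_force: 8.0
clock: 19.8
position: [0.5375, 0.0215, 0.3529]
ee_rot: [-3.111, 0.426, -0.009]
force: [0.6, 0.9, 0.1]
width: 0.173
gripper_force: 8.0
shift [-0.0959  0.2757  0.0117] yaw -0.272 pos [0.5375 0.0215 0.3529]
```

```bash
python3 -m inch '-0.015 0.045 0 0 0.005; -0.03 0.09 0 0 0.005; -0.045 0.135 0 0 0.005; -0.06 0.18 0 0 0.005; -0.075 0.225 0 0 0.005'
python3 -m inch '-0.01 0.03 0 0 0.005; -0.021 0.05 0 0 0.005; -0.021 0.05 0 0 0.005; -0.021 0.05 0 0 0.005; -0.021 0.05 0 0 0.005'
python3 - <<'E'
from h import *
go(W['stick'],.223);save("wrist","s2");go(W['stick'],.223)
E
```

```text
clock: 20.3
position: [0.4023, -0.1766, 0.3483]
ee_rot: [-3.113, 0.426, 0.001]
force: [1.1, -1.3, -0.7]
width: 0.173
gripper_force: 8.0
clock: 20.8
position: [0.3708, -0.2171, 0.3485]
ee_rot: [-3.112, 0.424, -0.0]
force: [0.7, -0.1, -0.2]
width: 0.169
gripper_force: 8.0
shift [0.0007 0.001  0.1255] yaw -0.271 pos [ 0.3708 -0.2171  0.3485]
shift [0.0006 0.0011 0.1256] yaw -0.27 pos [ 0.3709 -0.217   0.3486]
```

View pics/s2.png

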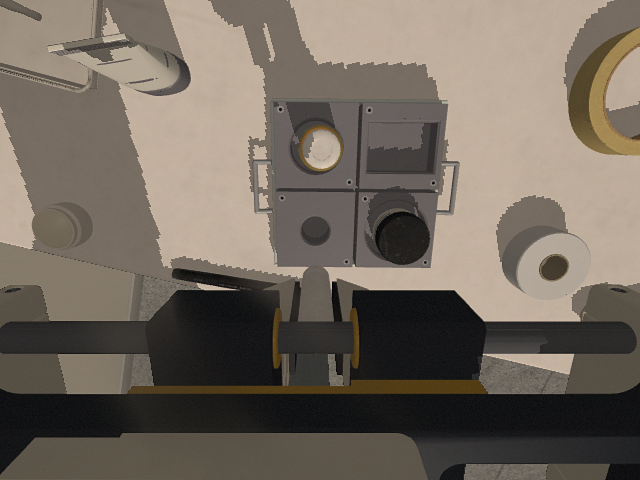

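The bottle stands in its well (cap at (148,320)), the jar in its own (236,402), and the stick hangs straight with its well at (231,316).

```bash
python3 -m inch '0.0005 0 0.03 0 0.005; 0.0005 0 0.065 0 0.005; 0.0005 0 0.095 0 0.005; 0.0005 0 0.117 0 0.005; 0.0005 0 0.1255 0 0.005'
python3 -m inch '0 0 0 0 0.005; 0 0 0 0 0.005; 0 0 0.001 0 0.005; 0 0 0.001 0 0.005; 0 0 0.001 0 0.005'
```

```text
clock: 21.35
position: [0.3707, -0.217, 0.2214]
ee_rot: [-3.112, 0.423, 0.004]
force: [0.8, 0.2, 0.1]
width: 0.171
gripper_force: 8.0
clock: 21.85
position: [0.3708, -0.2182, 0.2228]
ee_rot: [3.112, -0.427, 0.002]
force: [0.9, 0.1, 0.0]
width: 0.173
gripper_force: 8.0
```

```bash
python3 -m inch '0 0 0.001 0 0.005; 0 0 0.001 0 0.005; 0 0 0.001 0 0.005'
python3 -m inch '0 0 0.001 0 0.005; 0 0 0.001 0 0.005; 0 0 0.001 0 0.005'
```

```text
clock: 22.15
position: [0.3706, -0.2181, 0.2213]
ee_rot: [3.112, -0.426, 0.0]
force: [-0.2, 0.4, -0.4]
width: 0.173
gripper_force: 8.0
clock: 22.45
position: [0.3708, -0.2181, 0.2205]
ee_rot: [3.112, -0.426, 0.001]
force: [-0.9, 0.4, 5.8]
width: 0.171
gripper_force: 8.0
```

```bash
python3 -m inch '0 0 0 0 0.02; 0 0 0 0 0.03; 0 0 0 0 0.03; 0 0 0 0 0.03'
python3 -m inch '0 0 -0.02 0 0.03; 0 0 -0.06 0 0.03; 0 0 -0.1 0 0.04; 0 0 -0.14 0 0.05; 0 0 -0.15 0 0.05'
python3 -c "
from h import *
print(arm.observe()['joints'].round(2));go([.531,-.126],.36)"
```

```text
clock: 22.85
position: [0.3706, -0.218, 0.2201]
ee_rot: [-3.112, 0.426, 0.0]
force: [0.2, 0.1, -0.2]
width: 0.321
gripper_force: 0.0
clock: 23.35
position: [0.3715, -0.2183, 0.3741]
ee_rot: [3.11, -0.426, 0.009]
force: [0.2, -0.3, -0.1]
width: 0.523
gripper_force: 0.0
[ 0.61  0.17 -0.23  2.05  0.05  0.93 -1.49]
shift [ 0.1287 -0.1318  0.0147] yaw -0.272 pos [ 0.3715 -0.2183  0.3741]
```

```bash
python3 -m inch '0.03 -0.03 0 0.14 0.05; 0.06 -0.06 0 0.28 0.05; 0.09 -0.09 0 0.42 0.05; 0.12 -0.12 0.01 0.56 0.05; 0.128 -0.132 0.015 0.7 0.05'
python3 -c "
from h import *
print(arm.observe()['joints'].round(2));go([.531,-.126],.36)"
```

```text
clock: 23.85
position: [0.5324, -0.1224, 0.3538]
ee_rot: [-2.775, 1.47, 0.0]
force: [0.5, 0.6, -1.1]
width: 0.547
gripper_force: 0.0
[ 0.26  0.37 -0.17  1.82  0.07  0.96 -2.49]
shift [ 0.0022  0.0031 -0.0062] yaw -0.974 pos [ 0.5324 -0.1224  0.3538]
```

```bash
python3 -m inch '0 0 0 -0.14 0.05; 0 0 0 -0.28 0.05; 0 0 0 -0.42 0.05; 0 0 0 -0.56 0.05; 0 0 0 -0.7 0.05'
python3 -m inch '0 0 0 -0.14 0.05; 0 0 0 -0.28 0.05; 0 0 0 -0.42 0.05; 0 0 0 -0.56 0.05; 0 0 0 -0.7 0.05'
python3 -m inch '0 0 0 -0.14 0.05; 0 0 0 -0.28 0.05; 0 0 0 -0.42 0.05; 0 0 0 -0.56 0.05; 0 0 0 -0.7 0.05'
python3 -m inch '0 0 0 -0.14 0.05; 0 0 0 -0.28 0.05; 0 0 0 -0.33 0.05; 0 0 0 -0.33 0.05; 0 0 0 -0.33 0.05'
python3 - <<'E'
from h import *
go([.531,-.126],.36)
see("tube",[0],"t1")
E
```

```text
clock: 24.35
position: [0.5292, -0.1253, 0.3542]
ee_rot: [-3.114, 0.417, 0.002]
force: [-0.1, -0.0, -0.0]
width: 0.544
gripper_force: 0.0
clock: 24.85
position: [0.5291, -0.1254, 0.3543]
ee_rot: [-3.068, -0.676, 0.002]
force: [1.3, -0.8, -0.5]
width: 0.542
gripper_force: 0.0
clock: 25.35
position: [0.5292, -0.1254, 0.3543]
ee_rot: [-2.65, -1.686, 0.001]
force: [0.3, 0.4, -0.7]
width: 0.543
gripper_force: 0.0
clock: 25.85
position: [0.5292, -0.1254, 0.3546]
ee_rot: [-2.345, -2.09, 0.001]
force: [-0.0, 0.3, 1.1]
width: 0.545
gripper_force: 0.0
shift [-0.0004  0.0018 -0.0054] yaw 1.456 pos [ 0.5292 -0.1254  0.3546]
tube orig 0.97 [222. 319.] [ 0.5325 -0.1267]
tube sil 0.59 199 285 303 334
```

View pics/t1.png

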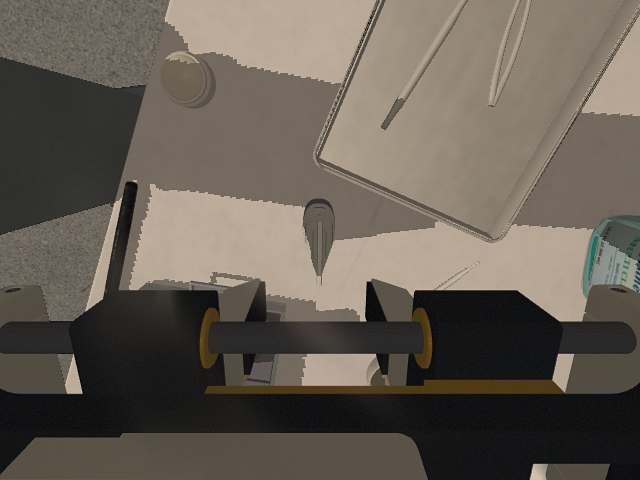

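The seal runs vertically in the picture from about (224,319) to (284,320), so the tool yaw is right for gripping along the tube's x.

Run:
```python
from h import *
a,b=[atz("wrist",q,.107)[:2] for q in((224,319.5),(284.5,320))];print(a,b,np.linalg.norm(a-b),np.arctan2(*(a-b)[::-1]))
p=((a+b)/2+[.5325,-.1267])/2;print((a+b)/2); go(p,.159+.063)
```

```text
[ 0.53427353 -0.103804  ] [ 0.52978437 -0.14789173] 0.04431568931084563 1.4693227645562816
[ 0.53202895 -0.12584786]
shift [-0.0007  0.003   0.133 ] yaw 1.457 pos [ 0.5294 -0.1253  0.355 ]
```

```bash
python3 -m inch '0 0.003 0.03 0 0.05; 0 0.003 0.07 0 0.05; 0 0.003 0.105 0 0.05; 0 0.003 0.126 0 0.05; 0 0.003 0.133 0 0.05'
python3 -m inch '0 0 0 0 0.05; 0 0 0 0 0.04; 0 0 0 0 0.03; 0 0 0 0 0.02; 0 0 0 0 0.012' 15
python3 -m inch '0 0 0 0 0.012; 0 0 0 0 0.012; 0 0 0 0 0.012'
python3 -m inch '0 0 -0.003 0 0.012; 0 0 -0.01 0 0.012; 0 0 -0.025 0 0.012; 0 0 -0.045 0 0.012; 0 0 -0.045 0 0.012'
```

```text
clock: 26.5
position: [0.5315, -0.1256, 0.22]
ee_rot: [-2.342, -2.09, 0.004]
force: [-0.3, -0.2, -0.0]
width: 0.541
gripper_force: 0.0
clock: 27.0
position: [0.5326, -0.1258, 0.2229]
ee_rot: [2.343, 2.091, 0.001]
force: [-0.6, -0.6, 2.0]
width: 0.253
gripper_force: 14.9
clock: 27.3
position: [0.5326, -0.1257, 0.2228]
ee_rot: [2.343, 2.092, 0.0]
force: [-1.8, -1.0, 7.1]
width: 0.251
gripper_force: 15.3
clock: 27.8
position: [0.5335, -0.1254, 0.2704]
ee_rot: [2.341, 2.09, 0.005]
force: [0.5, -0.1, -1.3]
width: 0.251
gripper_force: 14.6
```

```bash
python3 -m inch '0 0 -0.03 0.04 0.012; 0 0 -0.07 0.08 0.012; 0 0 -0.1 0.12 0.012; 0 0 -0.1 0.16 0.012; 0 0 -0.1 0.16 0.012'
python3 - <<'E'
from h import *
go(W["tube"],.365);arm.get_image("wrist")
s=arm.observe();print(s["width"],s["gripper_force"])
E
```

```text
clock: 28.3
position: [0.5324, -0.1256, 0.3683]
ee_rot: [2.503, 1.896, 0.001]
force: [0.2, -0.6, -1.6]
width: 0.252
gripper_force: 14.6
shift [-0.2038 -0.0593  0.0033] yaw 1.297 pos [ 0.5324 -0.1256  0.3683]
0.2551572747366166 14.641182887362447
```

```bash
python3 -m inch '-0.04 -0.012 0 0 0.012; -0.08 -0.024 0 0 0.012; -0.12 -0.036 0 0 0.012; -0.16 -0.048 0 0 0.012; -0.2 -0.059 0.002 0 0.012'
python3 -m inch '-0.004 0 0 0 0.012; -0.004 0 0 0 0.012; -0.004 0 0 0 0.012; -0.004 0 0 0 0.012'
python3 - <<'E'
from h import *
go(W["tube"],.242);save("wrist","t2");save("scene","t3")
E
```

```text
clock: 28.85
position: [0.4202, -0.3035, 0.3645]
ee_rot: [-2.501, -1.899, 0.001]
force: [1.4, -0.4, -0.9]
width: 0.257
gripper_force: 14.6
clock: 29.25
position: [0.4213, -0.3048, 0.3651]
ee_rot: [-2.5, -1.902, -0.001]
force: [0.2, 0.2, -0.7]
width: 0.254
gripper_force: 14.6
shift [-0.0014 -0.0008  0.1231] yaw 1.301 pos [ 0.4213 -0.3048  0.3651]
```

View pics/t2.png

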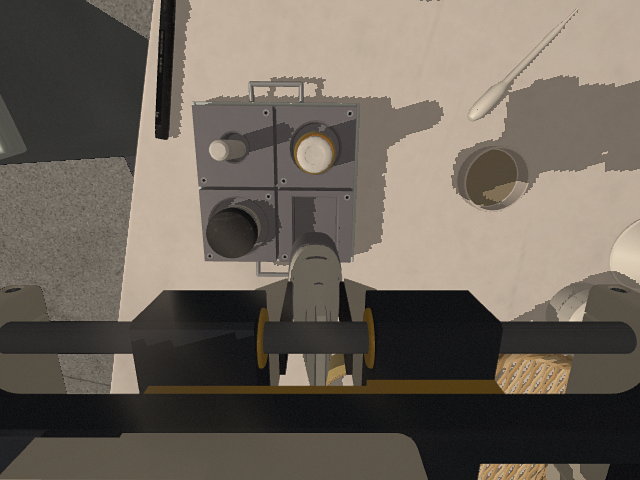

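View pics/t3.png

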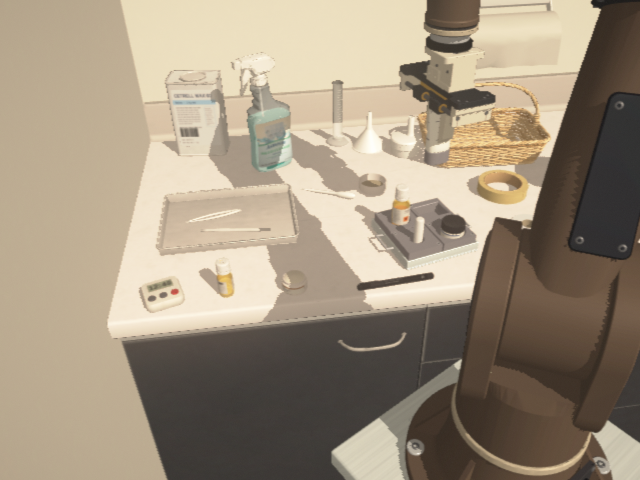

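Rack: stick, bottle and jar all stand in their wells. The tube hangs over its well with its cap's front edge at about (234,318). I'll check that against a projection to rule out tilt.

Run:
```python
from h import *
p,M=tool();cal=arm.get_calibration("wrist");P=np.array(cal["pose"]);K=np.array(cal["intrinsics"])
for z in(.1423,.1663):
    w=p+M[:,0]*.023;w[2]=z;q=P[:3,:3].T@(w-P[:3,3]);u=K@[q[0],-q[1],-q[2]];print(z,u[:2]/u[2])
print([atz("wrist",q,.034)[:2] for q in((196,293),(196,338))],W["tube"]+uy*.028-ux*.02,W["tube"]+uy*.028+ux*.02);go(W["tube"],.242)
```

```text
0.1423 [315.8219876  231.69007511]
0.1663 [315.87202776 242.69930273]
[array([ 0.40907816, -0.27202249]), array([ 0.44832904, -0.28285636])] [ 0.40858099 -0.27342717] [ 0.447078   -0.28428904]
shift [-0.0011 -0.0008  0.1232] yaw 1.3 pos [ 0.4212 -0.305   0.3652]
```

```bash
python3 -m inch '-0.001 -0.0005 0.03 0 0.012; -0.001 -0.0005 0.065 0 0.012; -0.001 -0.0005 0.095 0 0.012; -0.001 -0.0005 0.115 0 0.012; -0.001 -0.0005 0.122 0 0.012'
python3 -m inch '0 0 0 0 0.012; 0 0 0 0 0.012; 0 0 0.002 0 0.012; 0 0 0.0035 0 0.012; 0 0 0.0035 0 0.012'
python3 -c "
from h import *
go(W['tube'],.2368)"
```

```text
clock: 29.85
position: [0.4196, -0.3061, 0.2414]
ee_rot: [-2.499, -1.899, 0.001]
force: [0.5, -0.0, -0.2]
width: 0.254
gripper_force: 14.6
clock: 30.35
position: [0.4198, -0.3071, 0.2401]
ee_rot: [2.503, 1.898, 0.0]
force: [-1.0, 0.0, -0.8]
width: 0.249
gripper_force: 14.6
shift [0.0014 0.     0.0033] yaw 1.297 pos [ 0.4198 -0.3071  0.2401]
```

```bash
python3 -m inch '0.001 0 0.001 0 0.012; 0.001 0 0.002 0 0.012; 0.001 0 0.003 0 0.012; 0.001 0 0.003 0 0.012'
python3 -m inch '0 0 0.001 0 0.012; 0 0 0.001 0 0.012; 0 0 0.001 0 0.012'
```

```text
clock: 30.75
position: [0.4202, -0.306, 0.2369]
ee_rot: [2.503, 1.898, -0.0]
force: [-1.0, -0.2, 2.6]
width: 0.253
gripper_force: 15.0
clock: 31.05
position: [0.4202, -0.306, 0.2367]
ee_rot: [2.502, 1.898, -0.001]
force: [-4.3, 0.8, 15.6]
width: 0.252
gripper_force: 16.2
```

```bash
python3 -m inch '0 0 -0.001 0 0.03; 0 0 -0.001 0 0.042; 0 0 -0.001 0 0.042; 0 0 -0.001 0 0.042'
python3 -m inch '0 0 -0.02 0 0.042; 0 0 -0.06 0 0.042; 0 0 -0.1 0 0.042; 0 0 -0.14 0 0.042; 0 0 -0.16 0 0.042'
python3 -m inch '-0.03 0 0 0 0.042; -0.06 0 0 0 0.042; -0.06 0 0 0 0.042; -0.06 0 0 0 0.042'
python3 - <<'E'
from h import *
a=save("wrist","f1");b=save("scene","f2")
cv2.imwrite("pics/f.png",np.vstack([cv2.resize(a[90:330,130:450],(640,300))[:,:,::-1],cv2.resize(b[140:300,140:500],(640,284))[:,:,::-1]]))
E
```

```text
clock: 31.45
position: [0.42, -0.3061, 0.2365]
ee_rot: [-2.503, -1.898, 0.0]
force: [0.4, -0.2, -0.7]
width: 0.451
gripper_force: 0.0
clock: 31.95
position: [0.4207, -0.306, 0.4]
ee_rot: [2.5, 1.896, 0.002]
force: [0.8, -0.2, 0.3]
width: 0.458
gripper_force: 0.0
clock: 32.35
position: [0.4035, -0.3643, 0.3963]
ee_rot: [-2.504, -1.896, -0.0]
force: [1.2, 0.1, 0.1]
width: 0.459
gripper_force: 0.0
```

View pics/f.png

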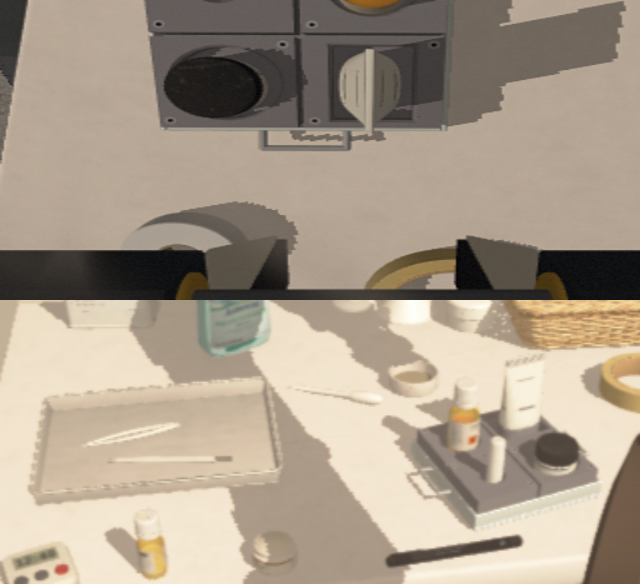

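The final view shows all four packs upright in their wells. The open jar and the small bottle still stand in their places.

```bash
python3 -c "
from cell import arm
print(arm.sign_off())"
```

```text
the job is handed in; nothing more can be done
None
```

I stood the jar, bottle, stick and tube upright on the floors of their inserts, left the open jar and small bottle untouched, and handed the job in at about 32 s.

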